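# Index the length stop of a foam cut-off fence

### The job

Swing the locking hasp up and well back off the catch stud of the fence's length stop. Then take the stop by its round knob and slide it along the rail until you feel its ball click down into the notch, and finish there still gripping the knob, with the stop at rest in the notch: do not let go. Leave the two plaster houses and the foam offcut beside the fence where they are.

Things in the scene. Friction and masses are not known exactly. Their poses are not given: they have to be found in the camera images.
- rail: Aluminium fence rail screwed to the bench, 70 mm wide (its x), 430 mm long (its y), 40 mm high; its position and yaw differ from run to run. Origin: centre of its underside, on the bench. Its y axis is the direction in which the stop slides away from its parking place; z up. The hasp's hinge bracket (56 mm wide, 24 mm long, top 84 mm above the bench) stands on the rail near its -y end.
- stop_slide (a joint): Travel of the length stop along the rail's +y, m: 0 parked, 0.200 at the far end. About 2 to 3 N slides it. With the hasp over the catch stud it can move only about 4 mm.
- stop: The length stop: a dark steel saddle on the rail, 84 mm wide (x), 100 mm long (y), flat top 72 mm above the bench. On its top, in line along y: the steel catch stud (9 mm thick, 14 mm tall, 30 mm behind the middle, to -y) and the black knob (32 mm ahead, to +y). A steel stop finger reaches 30 mm out on the robot's side. Origin: its middle, 40 mm above the bench; axes as the rail's.
- knob (a point): Upright round black knob on top of the stop, 22 mm in diameter, 47 mm tall, free on all sides once the hasp is back. This point is on its axis half-way up: 25 mm above the stop's top, 22 mm below the knob's top, 97 mm above the bench.
- hasp (a joint): Angle of the hasp in rad: 0 lying flat over the catch stud, pi/2 upright, 2.0 leaning back against its limit. Stiff hinge (about 0.04 N m): it stays where it is left. Starts between 0 and 0.1.
- hinge (a point): Middle of the hasp's hinge pin, 76 mm above the bench at rail y = -165 mm. The pin lies along the rail's x. Opening lifts the hasp's free end up and towards the rail's -y.
- tab (a point): Middle of the tab at the hasp's free end. The hasp is a slotted steel strap 22 mm wide, 4 mm thick, 70 mm long from the hinge towards +y when shut; the tab is a plate square to it, 26 mm wide (rail x), 5 mm thick, standing up 36 mm. This point is 67.5 mm along the strap and 21 mm off it (97 mm above the bench when shut), 17 mm below the tab's edge. Pinched across its width it turns in the fingers.
- ball_point (a point): Lowest point of the stop's spring-loaded ball (20 mm ball, 8 N spring, hidden under the stop) while it rides on the rail's top, 40 mm above the bench; 22 mm behind the knob's axis (to the rail's -y). Axes as the rail's.
- notch (a point): Middle of the mouth of the notch, 13 mm wide along the rail and 18 mm across, in the steel index strip set flush in the rail's top, 40 mm above the bench; axes as the rail's. It is 80 to 155 mm ahead of the parked ball, different in each run. There the ball drops 2 mm, drawing the stop in over the last 6 mm; pushing it on out of the notch then takes about 12 to 16 N.
- house_tall: White plaster model house, 55 x 65 mm, 66 mm tall, loose on the bench on the robot's side of the rail. Origin: centre of its underside. Leave alone.
- house_low: White plaster model house, 60 x 100 mm, 48 mm tall, loose on the bench beyond the rail. Origin: centre of its underside. Leave alone.
- foam_offcut: Pink foam offcut with a step, 55 x 90 mm, 48 mm tall, loose on the bench on the robot's side of the rail. Origin: centre of its underside. Leave alone.

How it is judged (in metres and radians):
On the way, in this order (a step that is already met when the one before it is completed fails the run):
1. the hasp is swung up to upright or beyond, off the catch, with the stop still parked (value of joint hasp above 1.3 rad and value of joint stop_slide below 0.03 m), for 0.2 s.
2. the stop's ball sits in the notch (y of ball_point in the frame of notch between -0.0025 and 0.0025 m), for 0.2 s.
At the end, for the whole second after the job is handed in: The hasp stands open beyond 1.2 rad; the stop is at rest with its ball within 2.5 mm of the notch's middle along the rail; the fingers still hold the stop's knob between them (over 2 N of contact, grasp centre within 15 mm of the knob's axis seen from above) (all of step 2 and value of joint hasp above 1.2 rad and velocity of joint stop_slide between -0.005 and 0.005 m/s and contact force between the fingers and stop above 2 N and horizontal distance between the grasp point and knob below 0.015 m); the arm keeps its last pose, push and grip.
It fails at once if a plaster house or the foam offcut is shoved more than 20 mm (distance of any of house_tall, house_low, foam_offcut from where it was at the start of the episode above 0.02 m).
It also fails if it takes over 51 s, if anything falls off the work surface, if the arm or the gripper's body presses on something with over 40 N, if the wrist force passes 120 N, or if a joint passes its speed limit or range.

### The arm

A 6-joint arm with a two-finger parallel gripper is mounted at the origin on the work surface. World frame = base frame: x ahead of the robot, y to its left, z up, the work surface at z = 0. Lengths are in mm, angles in rad, forces in N, time in s.
With the tool pointing down it reaches from about 400 to 925 mm from the base axis. Payload 12.5 kg.
Tool frame: the origin (TCP) lies midway between the tips of the shut fingers; the grasp point (between the pads) lies 19 mm behind it (env.grip_depth is the distance from the TCP to the grasp point, in mm); z points along the fingers, y is the line along which they close (so a half turn about z gives the same grasp; the last joint's range is limited). The gripper opens to 95 mm and grips with 3 to 60 N. Pads are 20 mm wide; open, the fingers measure 119 mm over their backs; the gripper's body (75 mm by 180 mm) begins 59 mm behind the grasp point.
Start: joints at [1.014, 0.491, 1.559, -0, 1.092, -0.106], TCP at [272.29, 562.588, 214.661] pointing down, gripper open.
Joint ranges: [-3.1, 3.1], [-0.84, 2.19], [0.05, 2.79], [-1.13, 4.28], [0.06, 2.93], [-2.69, 2.69]. Speed limits (rad/s): [2.22, 2.22, 2.79, 3.14, 3.14, 3.14].

### API

Orientations are given as [roll, pitch, yaw] about the fixed x, y, z axes, in that order (R = Rz(yaw) Ry(pitch) Rx(roll)).
In Python, from cell import monitor, viewer, order, env gives the robot as it stands.
- The arm moves only by the tool move_arm, never from a script. Its argument "moves" is one flat list of numbers, 4 for each row, row after row: the shift along the tool's x, y, z normalised to -1 to 1, where 1 is 0.15 m, then the turn about the tool's z normalised to -1 to 1, where 1 is pi/2 rad. A call has 1 to 10 rows; each row shifts and turns the commanded pose from where the row before left it, along the tool's axes as they then stand; what a row does not reach is not made up. A row lasts 1/8 s, in which the tool goes at most 62.5 mm and 10.7 degrees, less where a joint would pass 70% of its speed; a pose out of reach is approached as far as the arm can. A call with a number of a shift or a turn outside -1 to 1 is refused whole. A call with a gripper value outside its range is refused whole. "claw" is the finger opening in mm, from 0 to 95.1, set as the call begins (left out, the last holds). The fingers move at their own pace and stop on an object; the grip force is fixed at half the most. Time passes only in rows, so rows that do not move let the fingers close. It gives the time, the measured TCP pose, the force, the opening and the grip force at its end, in the units of the state.
- monitor.state(): the state, without advancing time (a new reading comes with each control period).
- viewer.read_camera(name): name is "side" or "top"; returns the picture (384x512x3 uint8, red, green, blue); there is no depth.
- viewer.camera_info(name): a dict with "K" (3x3 intrinsics, pixels), "dist_coeffs" ([k1, k2, p1, p2, k3] as OpenCV has them; the pictures are not rectified), "camera_from_world" (4x4, takes a point from world to camera coordinates). Camera axes: x right, y down, z forward; pixel columns grow to the right and rows downward; lengths in mm; the calibration is good to about 2 mm. A picture is of the moment at which its call begins. camera_info takes no time and is no camera call.
- order.job_done(): hands the job in; it is judged then, once.
The state is a dict: "t": time; "joints": joint angles; "qvel": joint speeds; "tau": joint torques, N m; "eef_pos": TCP position; "tcp_rot": TCP orientation; "ft_force": force on the tool from outside, world axes, zero at the start; "moment": the same for the moment, N m; "opening": opening from 0.0 (shut) to 1.0 (fully open); "grip_force": force on a finger pad.
Only numpy, scipy, OpenCV 4.12 (cv2) and the standard library are available. Lean on these libraries where they do the work, as an engineer would, in place of code of your own. Each camera call takes 0.05 s, during which the arm holds its last target. There are 200 camera calls.

## Working session

There is one attempt and no reset: what is moved stays moved. The work goes in short steps, Python scripts to look and compute and a tool call to move; the robot and the scene stay as the last step left them, time stands still between calls to the robot, and variables do not carry over. Pictures are saved under pics/ and viewed, at most 10 in all, crops included, and the job is handed in when it is done.

Besides the shell and the picture viewer there is one more tool, called after "Request:" in YAML: its name, and indented under it one key for each argument. move_arm: Moves the arm, as the interface text tells. Scaled input: -1 to 1 covers 0.15 m each way for a shift and pi/2 rad each way for a turn. Its arguments: {"type":"object","properties":{"moves":{"type":"array"},"claw":{"type":"number"}},"required":["moves"]}

```bash
mkdir -p pics
python3 - <<'E'
from cell import monitor, viewer
import cv2,numpy as np
for n in("side","top"):
    cv2.imwrite(f"pics/{n}0.png",cv2.resize(viewer.read_camera(n)[:,:,::-1],(800,600)))
    i=viewer.camera_info(n);print(n,np.round(i["K"],1).tolist(),np.round(i["dist_coeffs"],3),np.round(i["camera_from_world"],3).tolist())
print(monitor.state())
E
```

```text
side [[410.4, 0.0, 248.6], [0.0, 410.4, 186.3], [0.0, 0.0, 1.0]] [-0.023  0.     0.     0.     0.   ] [[0.957, -0.289, 0.012, -496.544], [-0.194, -0.673, -0.713, 155.035], [0.214, 0.681, -0.701, 766.898], [0.0, 0.0, 0.0, 1.0]]
top [[434.3, 0.0, 255.7], [0.0, 434.3, 189.5], [0.0, 0.0, 1.0]] [-0.006  0.     0.     0.     0.   ] [[-0.01, -1.0, -0.027, 1.734], [-0.997, 0.013, -0.078, 552.319], [0.079, 0.026, -0.997, 837.392], [0.0, 0.0, 0.0, 1.0]]
{'t': 0.1, 'joints': array([ 1.01438436e+00,  4.91466799e-01,  1.55943792e+00, -6.34271415e-06,
        1.09167486e+00, -1.05560373e-01]), 'qvel': array([ 0.00055363, -0.00058723, -0.00019941,  0.00118722,  0.00014785,
       -0.000953  ]), 'tau': array([ 1.15897798e-03, -6.13625550e+01, -2.58606362e+01,  6.93520065e-02,
        4.69906814e-02, -1.08317197e-04]), 'eef_pos': array([272.16736239, 562.36854402, 214.12334209]), 'tcp_rot': array([-3.14061063e+00, -9.83926786e-05,  2.69074394e+00]), 'ft_force': array([ 0.93984449, -0.13736565, -1.4865501 ]), 'moment': array([-0.04541535, -0.01780368,  0.01925929]), 'grip_force': 0.0, 'opening': 0.9988324157509032}
```

View pics/side0.png

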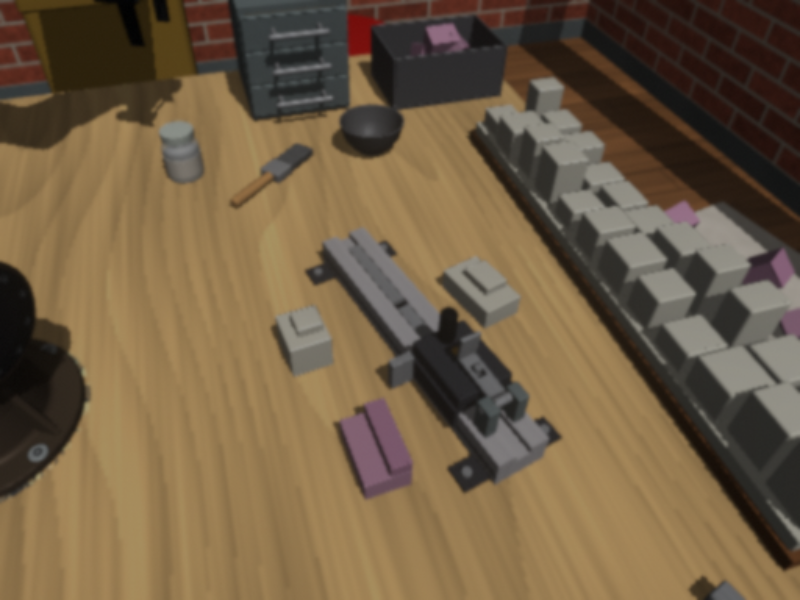

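View pics/top0.png

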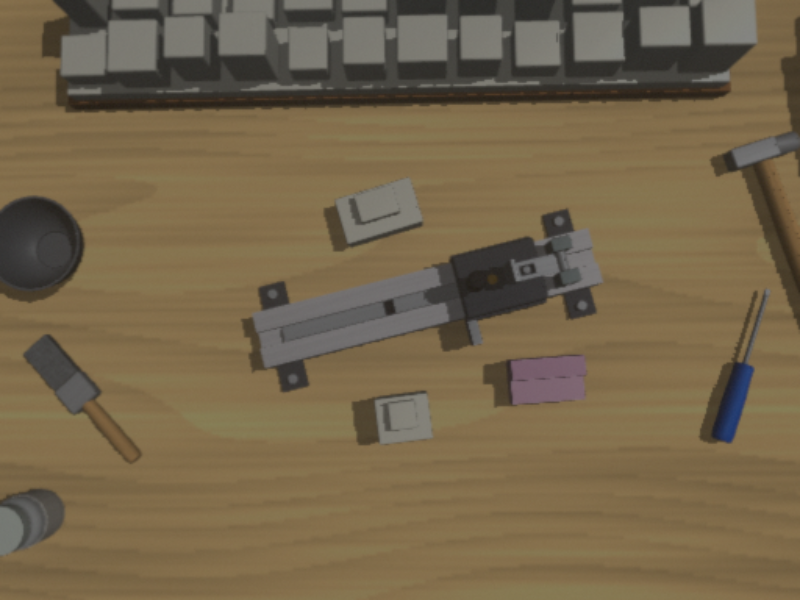

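The side view shows the hasp end nearest the camera (~(500,410)) and the knob at (448,325). In the top view the rail runs from (595,257) to (260,340), the notch is at about (390,307), the hasp tab at about (520,270) and the knob at about (490,280). Next I cast rays through the rail corners and project the model points back as a check.

```bash
cat > h.py <<'E'
import numpy as np,cv2
from cell import monitor, viewer
def ray(n,p):
    i=viewer.camera_info(n);T=i["camera_from_world"]
    u=cv2.undistortPoints(np.array([[p]],float),np.array(i["K"]),np.array(i["dist_coeffs"]))[0,0]
    R=np.array(T)[:3,:3];t=np.array(T)[:3,3]
    return -R.T@t,R.T@np.array([u[0],u[1],1])
def onz(n,p,z):
    o,d=ray(n,p);return o+d*(z-o[2])/d[2]
def proj(n,P):
    i=viewer.camera_info(n);T=np.array(i["camera_from_world"])
    return cv2.projectPoints(np.array(P,float).reshape(-1,1,3),cv2.Rodrigues(T[:3,:3])[0],T[:3,3],np.array(i["K"]),np.array(i["dist_coeffs"]))[0][:,0]
E
python3 - <<'E'
from h import *
s=512/800
C=[onz("top",np.array(p)*s,40) for p in [(254,316),(264,368),(590,231),(602,284)]]
for c in C:print(c.round(1))
ctr=np.mean(C,0)[:2]
d=(C[0]+C[1]-C[2]-C[3])[:2];L=np.linalg.norm(d)/2;d/=np.linalg.norm(d);x=np.array([d[1],-d[0]])
print("ctr",ctr,"L",L,"yaw",np.arctan2(-d[0],d[1]))
n=onz("top",np.array((390,307))*s,40)[:2]-ctr;print("notch rail",n@x,n@d)
W=lambda X,Y,Z:[*(ctr+X*x+Y*d),Z]
pts=dict(hinge=W(0,-165,76),tabtop=W(0,-97.5,114),tabA=W(-13,-97.5,114),tabB=W(13,-97.5,114))
for k,v in pts.items():print(k,np.round(v,1))
np.save("rail.npy",[*ctr,*d])
for nme in("top","side"):
    im=cv2.resize(viewer.read_camera(nme)[:,:,::-1],None,fx=4,fy=4,interpolation=cv2.INTER_CUBIC)
    for a in [W(sx*35,sy*215,40) for sx in(1,-1) for sy in(1,-1)]+list(pts.values()):
        q=(proj(nme,a)[0]*4).astype(int);cv2.circle(im,tuple(int(v) for v in q),3,(0,0,255),1)
    q=proj(nme,W(0,-90,70))[0]*4;x0,y0=(int(v) for v in q-[400,300]);print(nme,x0,y0)
    cv2.imwrite(f"pics/{nme}1.png",im[max(y0,0):y0+600,max(x0,0):x0+800])
E
```

```text
[528.2 176.2  40. ]
[463.8 163.4  40. ]
[ 628.7 -242.    40. ]
[ 562.6 -254.5   40. ]
ctr [545.82376236 -39.23527489] L 429.7659320793764 yaw 0.2339797808816516
notch rail 2.487366707775144 46.82914718213025
hinge [ 584.1 -199.7   76. ]
tabtop [ 568.4 -134.1  114. ]
tabA [ 555.8 -137.1  114. ]
tabB [ 581.1 -131.1  114. ]
top 882 415
side 776 620
```

View pics/top1.png

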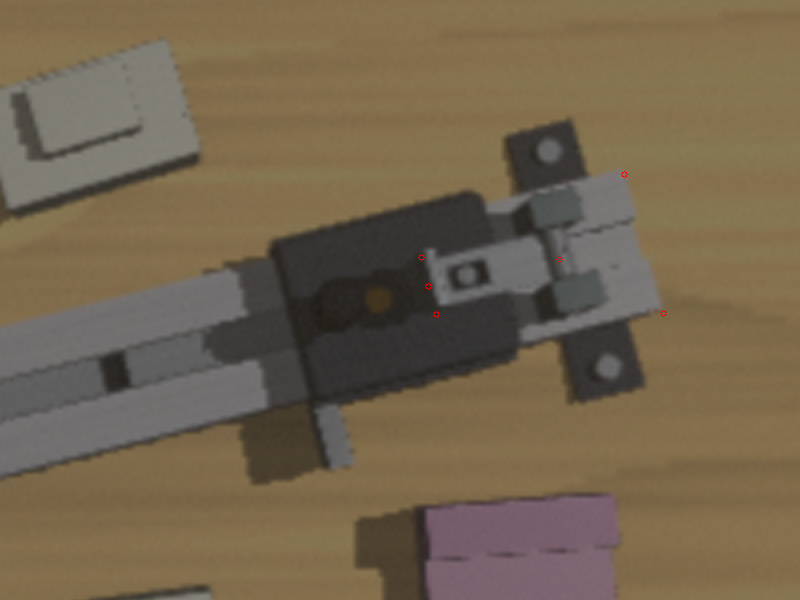

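View pics/side1.png

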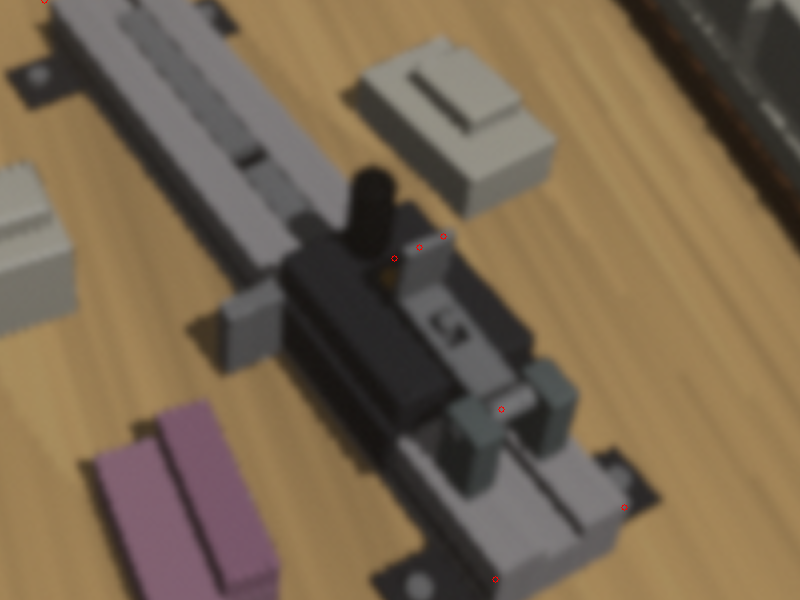

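The overlay agrees to about 3 mm. Tab top middle is at crop (436,277) in the top view and (428,246) in the side view. The brass ball plug is at (380,298), the knob is the black cylinder left of it, and the notch is at (116,370). I'll refine with these.

Run:
```python
from h import *
T=lambda a,b:((882+a)/4,(415+b)/4)
S=lambda a,b:((776+a)/4,(620+b)/4)
def tri(a,b):
    o,d=ray("top",a);p,e=ray("side",b)
    s=np.linalg.lstsq(np.c_[d,-e],p-o,rcond=None)[0];A=o+s[0]*d;B=p+s[1]*e
    return (A+B)/2,np.linalg.norm(A-B)
tab=tri(T(435,277),S(428,246));print("tabtop",tab)
hi=tri(T(566,254),S(517,398));print("hinge",hi)
kn=tri(T(333,305),S(374,178));print("knobtop",kn)
n1=onz("top",T(116,370),40);n2=onz("side",S(253,158),40);print("notch",n1,n2,tri(T(116,370),S(253,158)))
print("brass",onz("top",T(380,298),72))
r=[onz("top",T(a,b),40) for a,b in((632,170),(663,313))];print(r)
yaw=1.804
tc=monitor.state()["eef_pos"]
ex=np.array([np.cos(yaw),np.sin(yaw)]);ey=np.array([np.sin(yaw),-np.cos(yaw)])
for k,v in dict(tab=tab[0],hinge=hi[0],knob=kn[0],notch=n1).items():
    q=v[:2]-tc[:2];print(k,"tool xy",(q@ex).round(1),(q@ey).round(1))
```

```text
tabtop (array([ 571.80116904, -136.40469252,  116.64422239]), np.float64(0.7940317824571326))
hinge (array([ 587.22848449, -201.57753653,   85.22429244]), np.float64(3.55533328512377))
knobtop (array([561.54799632, -91.96537964, 117.65424376]), np.float64(2.5736998440842767))
notch [537.83389558   7.08388239  40.        ] [539.09254233   6.88608256  40.        ] (array([538.43165136,   6.90222845,  40.14294024]), np.float64(1.2619823747180605))
brass [ 567.83194947 -117.27831895   72.        ]
[array([ 631.80092282, -243.82666182,   40.        ]), array([ 562.08617563, -256.37006171,   40.        ])]
tab tool xy -749.2 130.0
hinge tool xy -816.2 129.9
knob tool xy -703.6 130.3
notch tool xy -601.7 130.1
```

Request:
move_arm:
  moves: [0,0,0,0.113,0,0,0,0.113,0,0,0,0.113,0,0,0,0.113,0,0,0,0.112,0,0,0,0]
  claw: 55

```text
t: 0.95
eef_pos: [272.2, 562.5, 214.5]
tcp_rot: [-3.141, 0.0, 1.806]
ft_force: [-0.2, -0.4, -0.1]
opening: 0.58
grip_force: 0.0
```

Request:
move_arm:
  moves: [-0.333,0.058,0,0,-0.333,0.058,0,0,-0.333,0.058,0,0,-0.333,0.058,0,0,-0.333,0.058,0,0,-0.333,0.058,0,0,-0.333,0.058,0,0,-0.333,0.058,0,0,-0.333,0.058,0,0,-0.333,0.058,0,0]

```text
t: 2.2
eef_pos: [473.3, 95.3, 214.8]
tcp_rot: [3.141, -0.0, 1.81]
ft_force: [0.2, 0.1, -0.1]
opening: 0.579
grip_force: 0.0
```

Request:
move_arm:
  moves: [-0.333,0.058,0,0,-0.333,0.058,0,0,-0.333,0.058,0,0,-0.333,0.058,0,0,-0.333,0.056,0,0,0,0,0.1,0,0,0,0.1,0,0,0,0,0]

```text
t: 3.2
eef_pos: [571.9, -134.8, 183.3]
tcp_rot: [-3.139, -0.002, 1.807]
ft_force: [-0.2, 0.1, 0.0]
opening: 0.578
grip_force: 0.0
```

Run:
```python
from h import *
s=monitor.state();yaw=s["tcp_rot"][2];p=s["eef_pos"]
ex=np.array([np.cos(yaw),np.sin(yaw)]);ey=np.array([np.sin(yaw),-np.cos(yaw)])
q=np.array([571.8,-136.4])-p[:2];print(p,yaw,q@ex,q@ey)
im=cv2.resize(viewer.read_camera("side")[:,:,::-1],None,fx=4,fy=4,interpolation=cv2.INTER_CUBIC)
cv2.imwrite("pics/side2.png",im[550:1150,776:1576])
```

```text
[ 571.87347117 -134.84374127  183.33849203] 1.8072696471837362 -1.4957359100660836 -0.43601986514798735
```

View pics/side2.png

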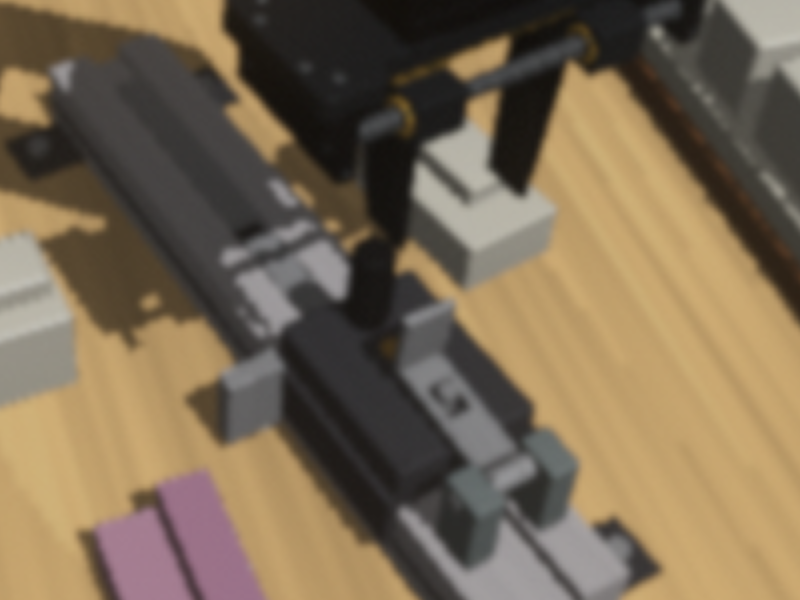

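The open fingers are above the tab, one on each side of it in line, with the hasp still shut. Descending and pinching.

Request:
move_arm:
  moves: [-0.01,-0.003,0.17,0,0,0,0.17,0,0,0,0.17,0,0,0,0.17,0,0,0,0,0,0,0,0,0]

```text
t: 4.0
eef_pos: [573.2, -137.3, 83.8]
tcp_rot: [3.14, 0.001, 1.806]
ft_force: [-0.1, -0.4, 0.8]
opening: 0.582
grip_force: 0.0
```

Request:
move_arm:
  moves: [0,0,0,0,0,0,0,0,0,0,0,0,0,0,0,0,0,0,0,0,0,0,0,0]
  claw: 15

```text
t: 4.75
eef_pos: [572.2, -137.6, 82.6]
tcp_rot: [-3.141, -0.0, 1.805]
ft_force: [-4.8, -0.1, 2.9]
opening: 0.273
grip_force: 30.0
```

```bash
python3 -c "
import numpy as np
p=.365+.14*np.arange(14);r=71.7
print(np.c_[np.diff(r*np.cos(p)),-np.diff(r*np.sin(p))].__truediv__(150).round(3).tolist(),p[-1])"
```

```text
[[-0.028, -0.061], [-0.036, -0.056], [-0.044, -0.05], [-0.05, -0.044], [-0.056, -0.036], [-0.061, -0.028], [-0.064, -0.019], [-0.066, -0.01], [-0.067, -0.001], [-0.066, 0.008], [-0.065, 0.017], [-0.061, 0.026], [-0.057, 0.035]] 2.1850000000000005
```

Request:
move_arm:
  moves: [-0.028,0,-0.061,0,-0.036,0,-0.056,0,-0.044,0,-0.05,0,-0.05,0,-0.044,0,-0.056,0,-0.036,0,-0.061,0,-0.028,0,0,0,0,0]

```text
t: 5.62
eef_pos: [582.1, -178.7, 124.5]
tcp_rot: [-3.141, 0.0, 1.804]
ft_force: [-6.0, -0.5, -3.1]
opening: 0.268
grip_force: 30.0
```

Request:
move_arm:
  moves: [-0.064,0,-0.019,0,-0.066,0,-0.01,0,-0.067,0,-0.001,0,-0.066,0,0.008,0,-0.065,0,0.017,0,-0.061,0,0.026,0,0,0,0,0,0,0,0,0]

```text
t: 6.62
eef_pos: [595.8, -235.2, 121.6]
tcp_rot: [3.141, 0.001, 1.805]
ft_force: [-6.5, -0.3, -0.2]
opening: 0.264
grip_force: 30.0
```

Run:
```python
from h import *
im=cv2.resize(viewer.read_camera("side")[:,:,::-1],None,fx=4,fy=4,interpolation=cv2.INTER_CUBIC)
cv2.imwrite("pics/side3.png",im[550:1150,776:1576])
```

```text
(no output)
```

View pics/side3.png

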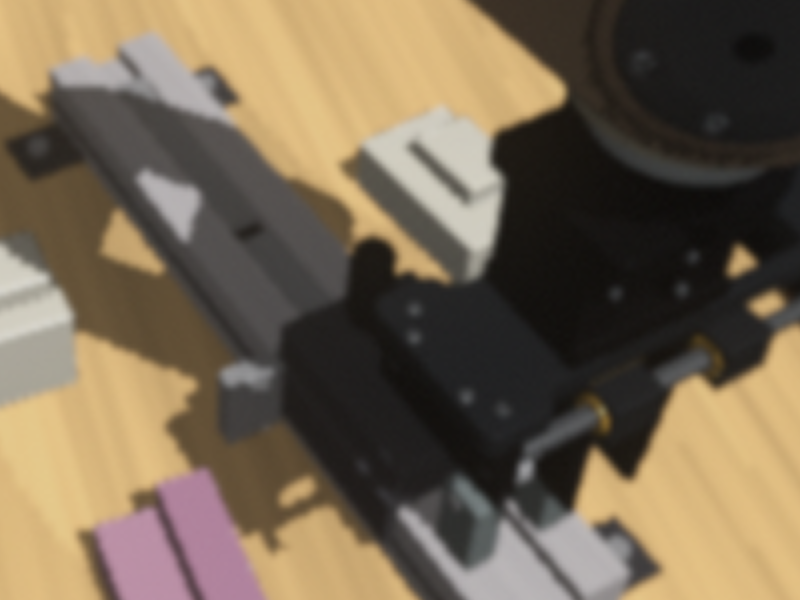

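The tab is still pinched (opening 25 mm), and the fingers have carried it back over the bracket to about 1.7 rad. Releasing, rising and going over the knob.

Request:
move_arm:
  moves: [0,0,0,0,0,0,0,0,0,0,0,0,0,0,-0.12,0,0,0,-0.2,0,0,0,-0.2,0,0,0,0,0]
  claw: 50

```text
t: 7.55
eef_pos: [596.8, -234.9, 202.3]
tcp_rot: [3.137, 0.004, 1.805]
ft_force: [0.3, 0.8, -0.1]
opening: 0.526
grip_force: 0.0
```

Request:
move_arm:
  moves: [0.25,0,0,0,0.25,0,0,0,0.25,0,0,0,0.23,0,0,0,0,0,0,0]

```text
t: 8.18
eef_pos: [561.1, -89.6, 198.8]
tcp_rot: [-3.141, -0.0, 1.807]
ft_force: [-0.2, -0.1, 1.0]
opening: 0.524
grip_force: 0.0
```

Run:
```python
from h import *
s=monitor.state();yaw=s["tcp_rot"][2];p=s["eef_pos"]
ex=np.array([np.cos(yaw),np.sin(yaw)]);ey=np.array([np.sin(yaw),-np.cos(yaw)])
q=np.array([561.5,-92.0])-p[:2];print(p,yaw,q@ex,q@ey)
im=cv2.resize(viewer.read_camera("side")[:,:,::-1],None,fx=4,fy=4,interpolation=cv2.INTER_CUBIC)
cv2.imwrite("pics/side4.png",im[550:1150,776:1576])
```

```text
[561.1083149  -89.63818611 198.81335983] 1.807252925699634 -2.3878502929282095 -0.17249074237667966
```

View pics/side4.png

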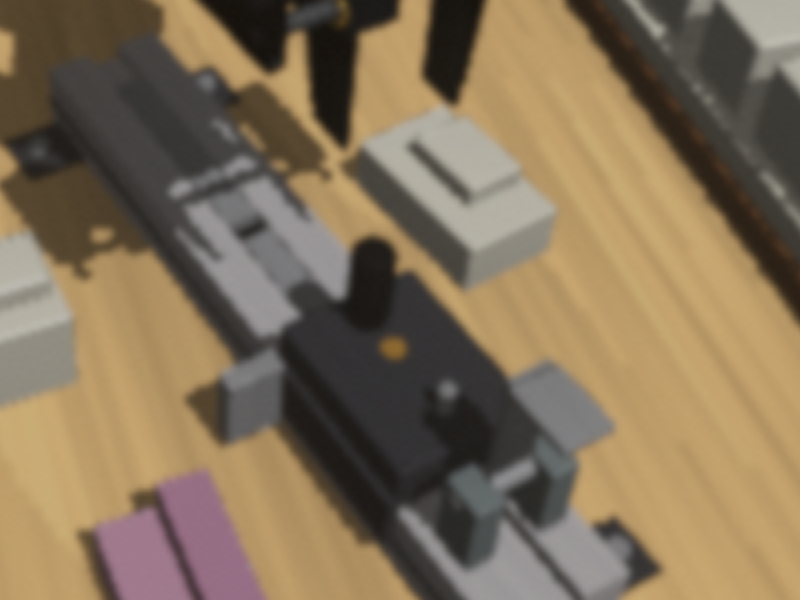

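The hasp now stands up and back, its tab plate at crop (570,395). The stud is free at (447,390), the stop is still parked and the knob is at (372,280). Descending on the knob.

Request:
move_arm:
  moves: [-0.013,-0.001,0.2,0,0,0,0.2,0,0,0,0.2,0,0,0,0.18,0,0,0,0,0]

```text
t: 8.85
eef_pos: [561.3, -94.1, 80.0]
tcp_rot: [-3.139, -0.002, 1.804]
ft_force: [0.3, -0.7, -0.0]
opening: 0.524
grip_force: 0.0
```

Request:
move_arm:
  moves: [0,0,0,0,0,0,0,0,0,0,0,0,0,0,0,0,0,0,0,0,0,0,0,0]
  claw: 10

```text
t: 9.6
eef_pos: [561.4, -93.6, 82.4]
tcp_rot: [-3.141, 0.0, 1.805]
ft_force: [-5.7, -2.3, 6.0]
opening: 0.226
grip_force: 30.0
```

Request:
move_arm:
  moves: [0.1,0,0,0,0.1,0,0,0,0.1,0,0,0,0.1,0,0,0,0,0,0,0]

```text
t: 10.22
eef_pos: [546.9, -34.0, 82.4]
tcp_rot: [-3.14, -0.001, 1.806]
ft_force: [-5.6, 3.8, 7.3]
opening: 0.227
grip_force: 30.0
```

Request:
move_arm:
  moves: [0.07,0,0,0,0.07,0,0,0,0.07,0,0,0,0.07,0,0,0,0,0,0,0]

```text
t: 10.85
eef_pos: [537.2, 6.4, 82.4]
tcp_rot: [-3.14, -0.001, 1.806]
ft_force: [-6.9, 3.2, 9.0]
opening: 0.231
grip_force: 30.0
```

Request:
move_arm:
  moves: [0.03,0,0,0,0.027,0,0,0,0,0,0,0]

```text
t: 11.22
eef_pos: [535.3, 14.3, 82.4]
tcp_rot: [-3.14, -0.001, 1.805]
ft_force: [-7.3, 0.7, 8.2]
opening: 0.224
grip_force: 30.0
```

Request:
move_arm:
  moves: [0.014,0,0,0,0,0,0,0]

```text
t: 11.48
eef_pos: [534.9, 16.0, 82.4]
tcp_rot: [-3.14, -0.0, 1.805]
ft_force: [-6.0, -1.4, 9.3]
opening: 0.223
grip_force: 30.0
```

Request:
move_arm:
  moves: [0.014,0,0,0,0,0,0,0]

```text
t: 11.72
eef_pos: [534.4, 17.9, 82.4]
tcp_rot: [-3.14, 0.0, 1.805]
ft_force: [-6.6, -3.4, 7.5]
opening: 0.223
grip_force: 30.0
```

Request:
move_arm:
  moves: [0.014,0,0,0,0,0,0,0]

```text
t: 11.98
eef_pos: [533.9, 20.0, 82.4]
tcp_rot: [-3.14, 0.0, 1.805]
ft_force: [-6.0, -2.8, 7.7]
opening: 0.229
grip_force: 30.0
```

Request:
move_arm:
  moves: [0.014,0,0,0,0,0,0,0]

```text
t: 12.22
eef_pos: [533.4, 22.0, 82.4]
tcp_rot: [-3.14, 0.0, 1.805]
ft_force: [-7.0, -2.8, 8.1]
opening: 0.228
grip_force: 30.0
```

Request:
move_arm:
  moves: [0.01,0,0,0,0,0,0,0]

```text
t: 12.48
eef_pos: [533.1, 23.5, 82.4]
tcp_rot: [-3.14, 0.0, 1.805]
ft_force: [-6.9, -2.7, 8.0]
opening: 0.226
grip_force: 30.0
```

Request:
move_arm:
  moves: [0.01,0,0,0,0,0,0,0]

```text
t: 12.72
eef_pos: [532.7, 24.9, 82.4]
tcp_rot: [-3.14, -0.0, 1.805]
ft_force: [-6.7, -3.0, 8.0]
opening: 0.225
grip_force: 30.0
```

Request:
move_arm:
  moves: [0.01,0,0,0,0,0,0,0]

```text
t: 12.98
eef_pos: [532.3, 26.6, 82.4]
tcp_rot: [-3.14, -0.0, 1.805]
ft_force: [-6.0, -1.0, 8.7]
opening: 0.225
grip_force: 30.0
```

Request:
move_arm:
  moves: [0.007,0,0,0,0,0,0,0]

```text
t: 13.22
eef_pos: [532.1, 27.6, 82.4]
tcp_rot: [-3.14, -0.0, 1.805]
ft_force: [-6.9, -1.3, 7.3]
opening: 0.228
grip_force: 30.0
```

Request:
move_arm:
  moves: [0.007,0,0,0,0,0,0,0]

```text
t: 13.48
eef_pos: [531.8, 28.8, 82.4]
tcp_rot: [-3.14, -0.0, 1.805]
ft_force: [-6.5, -0.2, 8.2]
opening: 0.224
grip_force: 30.0
```

Request:
move_arm:
  moves: [0.007,0,0,0,0,0,0,0]

```text
t: 13.72
eef_pos: [531.5, 29.9, 82.4]
tcp_rot: [-3.14, -0.001, 1.805]
ft_force: [-7.0, 0.4, 7.7]
opening: 0.224
grip_force: 30.0
```

Request:
move_arm:
  moves: [0.007,0,0,0,0,0,0,0]

```text
t: 13.98
eef_pos: [531.4, 30.5, 82.4]
tcp_rot: [-3.14, 0.0, 1.805]
ft_force: [-6.9, -3.6, 7.2]
opening: 0.222
grip_force: 30.0
```

Request:
move_arm:
  moves: [0.005,0,0,0,0,0,0,0]

```text
t: 14.22
eef_pos: [531.3, 30.8, 82.4]
tcp_rot: [-3.14, 0.001, 1.805]
ft_force: [-6.1, -7.8, 6.9]
opening: 0.224
grip_force: 30.0
```

The force climbs steeply from drawing in to resisting, so the ball is seated. I'll ease back slightly to unload it.

Request:
move_arm:
  moves: [-0.005,0,0,0,0,0,0,0,0,0,0,0,0,0,0,0]

```text
t: 14.72
eef_pos: [531.3, 30.6, 82.4]
tcp_rot: [-3.14, -0.0, 1.805]
ft_force: [-6.0, -1.6, 8.2]
opening: 0.224
grip_force: 30.0
```

Run:
```python
from h import *
cv2.imwrite("pics/side5.png",cv2.resize(viewer.read_camera("side")[:,:,::-1],None,fx=4,fy=4,interpolation=cv2.INTER_CUBIC)[550:1150,776:1576])
```

```text
(no output)
```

View pics/side5.png

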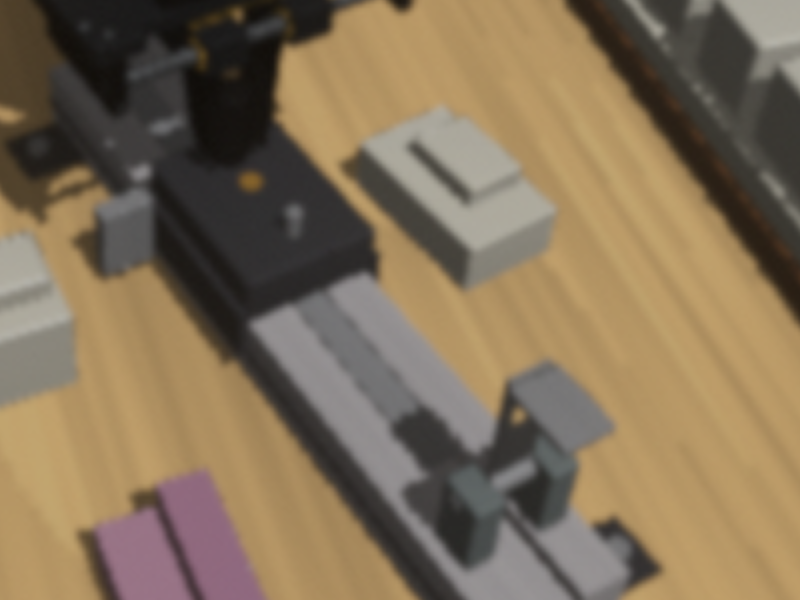

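Run:
```python
from h import *
print(onz("side",((776+251)/4,(550+181)/4),72), onz("side",((776+393)/4,(550+348)/4),72),onz("side",((776+250)/4,(550+230)/4),40))
```

```text
[537.98026875   9.55946484  72.        ] [ 567.51846576 -114.83345954   72.        ] [537.14225318   5.92831137  40.        ]
```

Request:
move_arm:
  moves: [-0.004,0,0,0,0,0,0,0]

```text
t: 15.02
eef_pos: [531.4, 30.4, 82.4]
tcp_rot: [-3.14, -0.001, 1.805]
ft_force: [-7.1, 1.6, 7.8]
opening: 0.227
grip_force: 30.0
```

The stop now resists on both sides of this position, so it is a stable seat. The hasp is open and the houses are untouched.

```bash
python3 -c "
from cell import order
print(order.job_done())"
```

```text
the job is handed in; nothing more can be done
None
```

I swung the hasp back to about 1.7 rad and slid the stop about 128 mm until its ball seated in the notch. I handed the job in at about 15 s with the knob still gripped at 30 N; the hand-in gave no verdict, so the seating rests on the force readings, as the camera estimates put the ball 2 to 3 mm from the notch, about their own error.

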